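# Seat the taper stake and check that it rocks free

### The arm

A 6-joint arm with a two-finger parallel gripper is mounted at the origin on the work surface. World frame = base frame: x ahead of the robot, y to its left, z up, the work surface at z = 0. Lengths are in m, angles in rad, forces in N, time in s.
With the tool pointing down it reaches from about 0.25 to 0.775 m from the base axis. Payload 4 kg.
Tool frame: the origin (TCP) lies on the centre line of the jaws, within the pads' length; the fingertips stand 8 mm ahead of it and the grasp point (between the pads) lies 11 mm behind it; z points along the fingers, y is the direction in which the jaws open and shut (so a half turn about z gives the same grasp; the last joint's range is limited). The gripper opens to 94 mm and grips with 3 to 60 N. Pads are 16 mm wide; open, the fingers measure 119 mm over their backs; the gripper's body (75 mm by 177 mm) begins 78 mm behind the grasp point.
Start: joints at [1.054, 0.087, 1.371, -0, 1.684, -0.103], TCP at [0.221, 0.504, 0.214] pointing down, gripper open.
Joint ranges: [-3.1, 3.1], [-0.76, 2.03], [0.27, 2.55], [-1.08, 4.22], [0.17, 2.65], [-2.57, 2.57]. Speed limits (rad/s): [2.79, 2.79, 3.14, 3.14, 3.14, 3.14].

### API

Orientations are given as [roll, pitch, yaw] about the fixed x, y, z axes, in that order (R = Rz(yaw) Ry(pitch) Rx(roll)).
In Python, from bench import robot, cams, close_job gives the robot as it stands.
- The arm moves only by the tool arm_command, never from a script. Its argument "plan" is one flat list of numbers, 7 for each row, row after row: the shift along the tool's x, y, z in cm, then the turn, a rotation vector about the tool's x, y, z in degrees, then the closure, from 0 (fully open) to 1 (shut). A call has 1 to 8 rows; each row shifts and turns the commanded pose from where the row before left it, along the tool's axes as they then stand; what a row does not reach is not made up. A row lasts 1/8 s, in which the tool goes at most 62.5 mm and 10.7 degrees, less where a joint would pass 70% of its speed; a pose out of reach is approached as far as the arm can. A call with a gripper value outside its range is refused whole. The fingers move at their own pace and stop on an object; the grip force is fixed at half the most. Time passes only in rows, so rows that do not move let the fingers close. It gives the time, the measured TCP pose, the force and the opening at its end, in the units of the state.
- robot.get_obs(): the state, without advancing time (a new reading comes with each control period).
- cams.snapshot(name): name is "side" or "top" or "wrist"; returns a dict with "pixels" (384x512x3 uint8, red, green, blue), "fov_y" (degrees; the focal length in pixels is half the picture's height over the tangent of half this angle, whatever the lens; pixels are square), "cx", "cy" (the principal point, pixels), "camera_from_world" (4x4, takes a point from world to camera coordinates); the wrist camera has in their place "tool_from_camera" (4x4, takes a point from camera to tool coordinates, whose origin is the TCP and whose axes are the flange's). Camera axes: x right, y up, looking along -z (the intrinsics and any distortion apply to the point x, -y, -z); pixel columns grow to the right and rows downward; lengths in m; the calibration is good to about 2 mm. A picture is of the moment at which its call begins: read the wrist's pose just before it. There is no depth.
- close_job(): hands the job in, once; it reports no verdict.
The state is a dict: "time": time; "joint_positions": joint angles; "qvel": joint speeds; "joint_torque": joint torques, N m; "tool_pos": TCP position; "ee_rot": TCP orientation; "wrist_force": force on the tool from outside, world axes, zero at the start; "wrist_torque": the same for the moment, N m; "width": finger opening in m.
Only numpy, scipy, OpenCV 4.12 (cv2) and the standard library are available. Lean on these libraries where they do the work, as an engineer would, in place of code of your own. Each camera call takes 0.05 s, during which the arm holds its last target.

### The job

Take the stake with the thickest post out of the plywood rack, set its taper in the cup of the green tilting holder and press it straight down home with a steady push of about 20 N for a second, and never more than 40 N. Then, with the stake staying home, rock it gently over to the cup's stop on the robot's left and then to its stop on the right to check that it swings free, bring it back upright and let go. Leave the other stakes and the things lying around where they are.

Things in the scene. Friction and masses are not known exactly. Their poses are not given: they have to be found in the camera images.
- stake_grip (a point): Grip point of the steel stake to be seated, the thickest post of the three in the rack (places are swapped about); about 0.45 kg, 92 mm tall, upright. On its axis, 64 mm above the tip, 26 mm above the collar's top, 28 mm below the dome's top; z runs up the stake. From the bottom: taper 32 mm long, collar 47 mm wide and 6 mm high, round post 26 mm wide and 54 mm high with domed top.
- stake_tip (a point): Centre of the flat lower end of the same stake's taper, z axis up the stake. The taper is 14 mm in diameter here and 36 mm at its top. In the rack the tip hangs 10 mm above the bench.
- thin_stake_grip (a point): Same height point on the thin stake (16 mm post, domed, 47 mm collar), a bystander in the rack.
- flat_stake_grip (a point): Point 64 mm above the tip on the short flat-topped stake (19 mm post, 36 mm high), a bystander in the rack.
- rack: Plywood rack block 85 x 270 x 42 mm fixed to the bench, origin under its centre. Three round holes of 40 mm diameter in a row along its y axis, 85 mm apart; the stakes hang in them by their collars.
- holder: Green tilting holder fixed to the bench, origin under its centre: base 140 x 110 x 12 mm and two cheeks (44 mm wide, tops 73 mm above the bench, inner faces 42 mm either side of the centre along its x axis) that carry the cup between them on a pivot along the holder's x axis.
- pivot (a point): Centre of the cup's pivot, fixed, 58 mm above the bench. Its x axis is the pivot axis; its y axis points to the robot's left (turned at most 0.45 rad).
- cup_mouth (a point): Centre of the steel cup's round mouth, 8 mm above the pivot when upright; tilts with the cup, z axis out of the mouth. Inner taper matches the stake: 34 mm diameter at the mouth, wall 6 mm. With the stake home its tip lies 29 mm below this point along z (within 1 mm) and the collar stands 3 mm clear of the rim. The cup is rigid; only its tilt gives.
- cup (a joint): Tilt of the cup about the pivot, rad: 0 upright, positive when its mouth leans to the robot's left (pivot +y), stops at -0.22 and +0.22. Light friction (0.08 N m): it stays where it is left, and 2 to 4 N sideways at the grip point rock the seated stake. It starts tilted up to 0.13; a stake set in upright then slides down against 4 to 7 N, swinging the cup upright, before it is home.
- rivet_pot: Open dark steel pot 72 mm wide, 50 mm high, a bystander; origin under its centre.
- half_round: Half-round aluminium channel end 150 mm long, a bystander; origin under its centre.
- lead_weight: Dark steel disc 56 mm wide and 35 mm high, a bystander; origin under its centre.
- seam_block: Beech block 60 x 90 x 35 mm, a bystander; origin under its centre.
Not all that is in view belongs to the job. Leave any yellow look-alike of the holder alone.

How it is judged:
On the way, in this order (a step that is already met when the one before it is completed fails the run):
1. the stake is home in the cup, near upright, and pressed down (24 N or more on the tapered wall of the cup, which a push of some 16 N gives) (z of stake_tip in the frame of cup_mouth below -0.027 m and angle between the z axis of stake_tip and the z axis of cup_mouth, either way round below 0.06 rad and distance between stake_tip and cup_mouth below 0.032 m and contact force between stake and holder above 24 N and value of joint cup between -0.1 and 0.1 rad), for 0.4 s.
2. rocked to the robot's left, the stake still home (value of joint cup above 0.18 rad and distance between stake_tip and cup_mouth below 0.032 m and z of stake_tip in the frame of cup_mouth below -0.027 m and angle between the z axis of stake_tip and the z axis of cup_mouth, either way round below 0.08 rad), for 0.05 s.
3. rocked to the robot's right, the stake still home (value of joint cup below -0.18 rad and distance between stake_tip and cup_mouth below 0.032 m and z of stake_tip in the frame of cup_mouth below -0.027 m and angle between the z axis of stake_tip and the z axis of cup_mouth, either way round below 0.08 rad), for 0.05 s.
At the end, for the whole second after the job is handed in: The thick-posted stake stands released and at rest in the cup, home (tip within 2 mm of full depth, axes within 0.06 rad), the cup upright within 0.07 rad (value of joint cup between -0.07 and 0.07 rad and distance between stake_tip and cup_mouth below 0.032 m and z of stake_tip in the frame of cup_mouth below -0.027 m and angle between the z axis of stake_tip and the z axis of cup_mouth, either way round below 0.06 rad and linear speed of stake below 0.01 m/s); the robot touches nothing.
It fails at once if more than 80 N on the cup's tapered wall (a push of over 40 N) (contact force between stake and holder above 80 N).
It fails at once if another stake moved more than 15 mm (distance of any of thin_stake_grip, flat_stake_grip from where it was at the start of the episode above 0.015 m).
It fails at once if a bystander moved more than 20 mm (distance of any of rivet_pot, half_round, lead_weight, seam_block from where it was at the start of the episode above 0.02 m).
It also fails if it takes over 58 s, if anything falls off the work surface, if the arm or the gripper's body presses on something with over 40 N, if the wrist force passes 120 N, or if a joint passes its speed limit or range.

## Working session

There is one attempt and no reset: what is moved stays moved. The work goes in short steps, Python scripts to look and compute and a tool call to move; the robot and the scene stay as the last step left them, time stands still between calls to the robot, and variables do not carry over. Pictures are saved under pics/ and viewed, and the job is handed in when it is done.

Besides the shell and the picture viewer there is one more tool, called after ">>>" as a command line: name --argument value ..., lists and objects as JSON in quotes. arm_command: Moves the arm, as the interface text tells. Its arguments: {"type":"object","properties":{"plan":{"type":"array","items":{"type":"number"}}},"required":["plan"]}

```bash
ls; mkdir -p pics; python3 - <<'E'
from bench import robot,cams
import cv2
o=robot.get_obs();print(o)
for n in("side","top","wrist"):
    s=cams.snapshot(n);cv2.imwrite(f"pics/{n}0.png",s["pixels"][:,:,::-1])
    print(n,{k:v for k,v in s.items() if k!="pixels"})
E
```

```text
pics
{'time': 0.0, 'joint_positions': array([ 1.05387518e+00,  8.79372842e-02,  1.37223872e+00,  1.69870941e-05,
        1.68360984e+00, -1.03095652e-01]), 'qvel': array([ 1.07431720e-04, -8.83157452e-04,  2.12547858e-04, -7.32874559e-04,
        5.31588685e-05,  2.69205616e-04]), 'joint_torque': array([-1.22905461e-03, -3.40188360e+01, -3.02423465e+01,  7.17048487e-02,
        3.30384099e-02, -1.55860071e-04]), 'tool_pos': array([0.22089503, 0.50310962, 0.21232174]), 'ee_rot': array([-3.13941285e+00, -2.42501358e-04,  2.72776878e+00]), 'wrist_force': array([ 0.88146946, -0.23760761, -0.36783879]), 'wrist_torque': array([ 0.00539888,  0.03158272, -0.01984524]), 'width': 0.09395065191765567}
side {'fov_y': 49.748672942229746, 'cx': 255.66232107895942, 'cy': 192.68261254254404, 'camera_from_world': array([[ 0.99594642, -0.08880467, -0.01429872, -0.461071  ],
       [ 0.0689101 ,  0.65112948,  0.75583186, -0.0689867 ],
       [-0.05781108, -0.75375336,  0.65460962, -1.12569613],
       [ 0.        ,  0.        ,  0.        ,  1.        ]])}
top {'fov_y': 57.26021402011273, 'cx': 260.062617564507, 'cy': 195.37364809110076, 'camera_from_world': array([[-0.01043516, -0.99992392,  0.00657801, -0.0308306 ],
       [ 0.99477824, -0.00971311,  0.10159681, -0.46119745],
       [-0.10152518,  0.00760384,  0.99480391, -0.91967296],
       [ 0.        ,  0.        ,  0.        ,  1.        ]])}
wrist {'fov_y': 65.55569567812387, 'cx': 251.28991471516844, 'cy': 193.0703189987946, 'tool_from_camera': array([[-2.02846998e-04,  9.68858135e-01,  2.47616382e-01,
         7.20249857e-02],
       [ 9.99999932e-01,  2.72606852e-04, -2.47440748e-04,
        -1.00294253e-03],
       [-3.07236904e-04,  2.47616315e-01, -9.68858125e-01,
        -1.70608039e-01],
       [ 0.00000000e+00,  0.00000000e+00,  0.00000000e+00,
         1.00000000e+00]])}
```

View pics/side0.png

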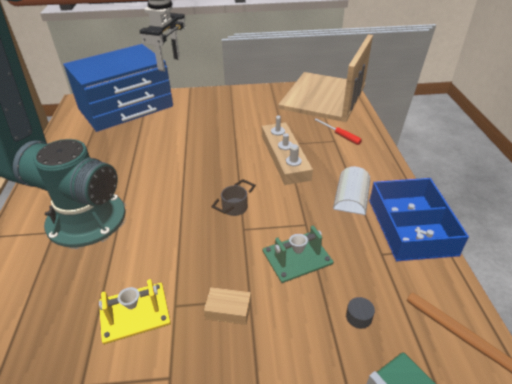

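View pics/top0.png

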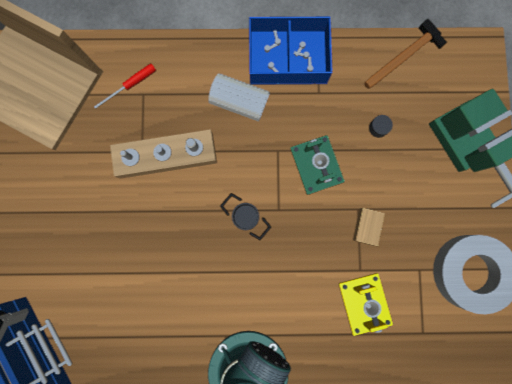

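View pics/wrist0.png

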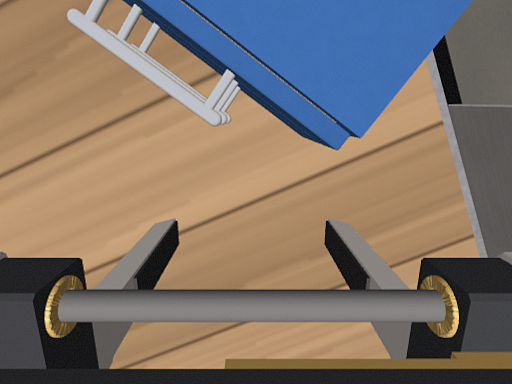

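```bash
python3 - <<'E'
import cv2,numpy as np
t=cv2.imread("pics/top0.png");s=cv2.imread("pics/side0.png")
f=lambda im,x0,x1,y0,y1:cv2.resize(im[y0:y1,x0:x1],(400,280),interpolation=cv2.INTER_CUBIC)
a=np.vstack([np.hstack([f(t,105,225,115,199),f(s,240,360,105,189)]),np.hstack([f(t,280,352,130,200),f(s,255,340,220,280)])])
cv2.imwrite("pics/crop0.png",a)
E
```

```text
(no output)
```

View pics/crop0.png

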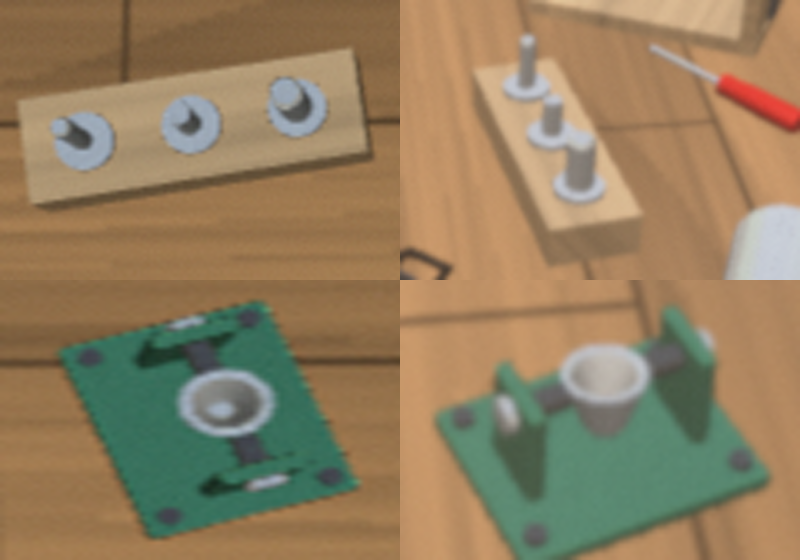

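```bash
cat > h.py <<'E'
import numpy as np,cv2
from bench import robot,cams
from scipy.spatial.transform import Rotation as R
def K(s):
    f=192/np.tan(np.radians(s["fov_y"])/2); return f,s["cx"],s["cy"]
def wc(s,obs=None):
    if "camera_from_world" in s: return np.linalg.inv(s["camera_from_world"])
    T=np.eye(4);T[:3,:3]=R.from_euler("xyz",obs["ee_rot"]).as_matrix();T[:3,3]=obs["tool_pos"]
    return T@s["tool_from_camera"]
def ray(s,px,obs=None):
    f,cx,cy=K(s);M=wc(s,obs);d=np.array([(px[0]-cx)/f,-(px[1]-cy)/f,-1]);return M[:3,3],M[:3,:3]@d
def plane(s,px,z,obs=None):
    o,d=ray(s,px,obs);return o+d*(z-o[2])/d[2]
def proj(s,p,obs=None):
    f,cx,cy=K(s);q=np.linalg.inv(wc(s,obs))@np.r_[p,1];return np.array([cx-f*q[0]/q[2],cy+f*q[1]/q[2]])
def tri(rs):
    A=0;b=0
    for o,d in rs:
        d=d/np.linalg.norm(d);P=np.eye(3)-np.outer(d,d);A=A+P;b=b+P@o
    return np.linalg.solve(A,b)
E
python3 - <<'E'
from h import *
t=cams.snapshot("top");s=cams.snapshot("side")
def big(m,roi):
    x0,y0,x1,y1=roi;z=np.zeros_like(m);z[y0:y1,x0:x1]=m[y0:y1,x0:x1]
    c,_=cv2.findContours(z,cv2.RETR_EXTERNAL,cv2.CHAIN_APPROX_NONE);return max(c,key=cv2.contourArea)
h=cv2.cvtColor(t["pixels"],cv2.COLOR_RGB2HSV)
g=cv2.inRange(h,(50,80,30),(90,255,255))
c=big(g,(280,130,352,200));r=cv2.minAreaRect(c);print("hold rect",r)
bx=cv2.boxPoints(r);W=np.array([plane(t,p,.012) for p in bx]);print(W[:,:2]);print("ctr",W.mean(0), [np.linalg.norm(W[i]-W[i-1]) for i in range(4)])
for i in range(2):
    e=W[i+1]-W[i];print("edge ang",np.degrees(np.arctan2(e[1],e[0])))
for nm,S,roi in(("top",t,[(305,145,335,175),(115,145,143,170),(149,140,175,163),(180,133,210,160)]),("side",s,[(284,228,314,255),(265,125,290,140),(276,136,296,152),(284,148,304,168)])):
    h=cv2.cvtColor(S["pixels"],cv2.COLOR_RGB2HSV);m=cv2.inRange(h,(0,0,110),(180,50,255))
    for q in roi:
        c=big(m,q);x,y,w,hh=cv2.boundingRect(c);hu=cv2.convexHull(c);el=cv2.fitEllipse(hu)
        print(nm,(x,y,w,hh),np.round(el[0],1),np.round(el[1],1),"z.048",plane(S,el[0],.048).round(4),"z.066",plane(S,el[0],.066).round(4))
    v=cv2.resize(S["pixels"],None,fx=1,fy=1)
# wood rack
E
```

```text
hold rect ((316.7864990234375, 164.39833068847656), (50.03987121582031, 38.97394943237305), 70.46334838867188)
[[ 0.59426607 -0.11959045]
 [ 0.63013306 -0.22200333]
 [ 0.49800205 -0.26383248]
 [ 0.46320742 -0.16260394]]
ctr [ 0.54640215 -0.19200755  0.012     ] [np.float64(0.13793668255251748), np.float64(0.10851193521419417), np.float64(0.13859395012050185), np.float64(0.10704150550216693)]
edge ang -70.69874503260404
edge ang -162.4336035300535
top (312, 152, 17, 17) [320.2 160.3] [16.7 16.8] z.048 [ 0.5501 -0.195   0.048 ] z.066 [ 0.5464 -0.1918  0.066 ]
top (120, 148, 19, 18) [129.3 156.4] [17.7 19.9] z.048 [0.5649 0.3083 0.048 ] z.066 [0.561  0.3016 0.066 ]
top (153, 143, 18, 18) [161.7 151.8] [17.7 18.2] z.048 [0.5766 0.2232 0.048 ] z.066 [0.5724 0.2183 0.066 ]
top (185, 138, 18, 18) [193.4 146.4] [17.7 19.1] z.048 [0.5902 0.1399 0.048 ] z.066 [0.5858 0.1366 0.066 ]
side (287, 234, 22, 20) [298.  242.4] [19.6 22. ] z.048 [ 0.5478 -0.1889  0.048 ] z.066 [ 0.5442 -0.205   0.066 ]
side (271, 125, 18, 15) [279.5 132.3] [11.8 19.1] z.048 [0.5676 0.2917 0.048 ] z.066 [0.5634 0.2638 0.066 ]
side (278, 136, 18, 16) [286.6 143.9] [14.6 20.3] z.048 [0.5809 0.2235 0.048 ] z.066 [0.5764 0.1973 0.066 ]
side (284, 148, 18, 18) [292.2 155.2] [17.8 22.4] z.048 [0.5887 0.1617 0.048 ] z.066 [0.5841 0.137  0.066 ]
```

>>> arm_command --plan '[-4,-1.5,0,0,0,0,0,-5.5,-2.1,0,0,0,0,0,-5.5,-2.1,0,0,0,0,0,-5.5,-2.1,0,0,0,0,0,-5.5,-2.1,0,0,0,0,0,-5.5,-2.1,0,0,0,0,0,-5.5,-2.1,0,0,0,0,0,-5,-1.9,0,0,0,0,0]'

```text
time: 1.25
tool_pos: [0.5426, 0.1865, 0.2134]
ee_rot: [3.141, -0.0, 2.727]
wrist_force: [0.6, 0.3, -0.7]
width: 0.0939
```

>>> arm_command --plan '[0,0,0,0,0,9.5,0,0,0,0,0,0,9.5,0,0,0,0,0,0,9.5,0,0,0,0,0,0,9.5,0,0,0,0,0,0,9.5,0,0,0,0,0,0,9.5,0,0,0,0,0,0,0,0]'

```text
time: 2.12
tool_pos: [0.5413, 0.1882, 0.2133]
ee_rot: [-3.141, -0.0, 1.735]
wrist_force: [0.3, -0.2, -1.0]
width: 0.0943
```

```bash
cat >> h.py <<'E'
def pose(o):
    r=R.from_euler("xyz",o["ee_rot"]);print("t",round(float(o["time"]),2),"p",np.round(o["tool_pos"],4),"rpy deg",np.degrees(o["ee_rot"]).round(2),"F",np.round(o["wrist_force"],1),"w",round(float(o["width"]),4),"q",np.round(o["joint_positions"],2));return r
def go(o,p,yaw=None):
    r=R.from_euler("xyz",o["ee_rot"]);print("tool shift cm",(r.inv().apply(np.array(p)-o["tool_pos"])*100).round(2))
    if yaw is not None: print("rotvec deg",np.degrees((r.inv()*R.from_euler("xyz",[np.pi,0,np.radians(yaw)])).as_rotvec()).round(2))
E
python3 - <<'E'
from h import *
o=robot.get_obs();pose(o);w=cams.snapshot("wrist");cv2.imwrite("pics/w1.png",w["pixels"][:,:,::-1])
print(proj(w,[.590,.140,.048],o),proj(w,[.590,.140,.102],o))
go(o,[.590,.140,.15],99.3)
E
```

```text
t 2.12 p [0.5413 0.1882 0.2133] rpy deg [-179.98   -0.     99.4 ] F [ 0.3 -0.2 -1. ] w 0.0943 q [0.24 0.14 1.31 0.   1.69 0.07]
[285.61603763 226.10042429] [291.50134931 244.86139693]
tool shift cm [-5.55  4.02  6.33]
rotvec deg [-0.02 -0.    0.1 ]
```

View pics/w1.png

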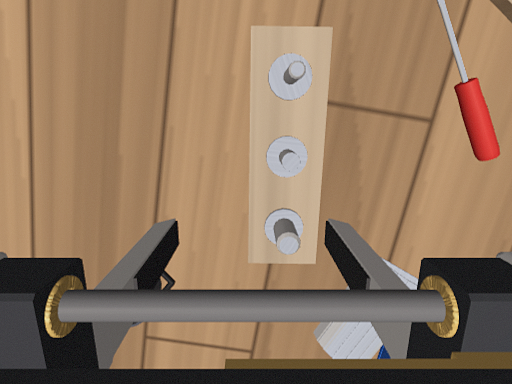

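>>> arm_command --plan '[-2.0,1.3,0,0,0,0,0,-2.0,1.5,1.5,0,0,0,0,-1.4,1.1,1.5,0,0,0,0,0,0,1.5,0,0,0,0,0,0,0,0,0,0,0,0,0,0,0,0,0,0]'

```text
time: 2.92
tool_pos: [0.5883, 0.1417, 0.1686]
ee_rot: [3.142, -0.0, 1.734]
wrist_force: [0.2, 0.7, 0.2]
width: 0.0939
```

```bash
python3 - <<'E'
from h import *
o=robot.get_obs();pose(o);w=cams.snapshot("wrist")
im=w["pixels"][:,:,::-1].copy()
for z in(.048,.102):
    print(z,proj(w,[.590,.140,z],o))
cv2.imwrite("pics/w2.png",cv2.resize(im[150:300,150:370],None,fx=3.5,fy=3.5,interpolation=cv2.INTER_CUBIC))
E
```

```text
t 2.92 p [0.5883 0.1417 0.1686] rpy deg [ 1.800e+02 -2.000e-02  9.934e+01] F [0.2 0.7 0.2] w 0.0939 q [ 0.14  0.22  1.31  0.    1.61 -0.02]
0.048 [253.44306745 191.82090499]
0.102 [253.91121952 207.60017242]
```

View pics/w2.png

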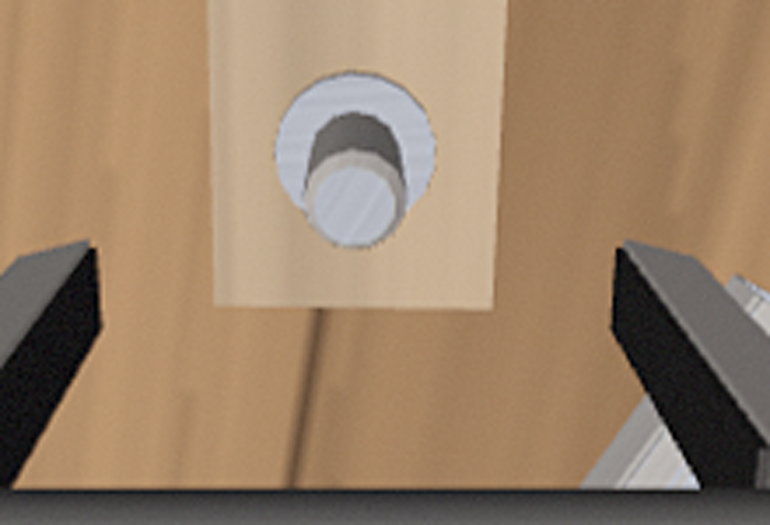

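```bash
python3 - <<'E'
from h import *
o=robot.get_obs();w=cams.snapshot("wrist")
p=plane(w,[251.7-.2,193.4-.3],.048,o);print(p, plane(w,[251.2,203],.095,o))
pose(o);go(o,[p[0],p[1],.063],99.4)
E
```

```text
[0.58872652 0.13830934 0.048     ] [0.5878476  0.14146831 0.095     ]
t 2.98 p [0.5886 0.1418 0.1693] rpy deg [ 1.7993e+02 -1.0000e-02  9.9340e+01] F [ 0.5  0.7 -1.1] w 0.094 q [ 0.14  0.22  1.31  0.    1.61 -0.02]
tool shift cm [-0.35 -0.06 10.63]
rotvec deg [ 0.07 -0.01 -0.06]
```

>>> arm_command --plan '[-0.25,0,2.5,0,0,0,0,0,0,4,0,0,0,0,0,0,3,0,0,0,0,0,0,1,0,0,0,0,0,0,0,0,0,0,0,0,0,0,0,0,0,0]'

```text
time: 3.78
tool_pos: [0.5903, 0.1391, 0.0657]
ee_rot: [3.138, -0.0, 1.733]
wrist_force: [0.3, 0.1, 0.1]
width: 0.0938
```

```bash
python3 - <<'E'
from h import *
o=robot.get_obs();pose(o);w=cams.snapshot("wrist")
cv2.imwrite("pics/w3.png",w["pixels"][:,:,::-1])
E
```

```text
t 3.77 p [0.5903 0.1391 0.0657] rpy deg [179.78  -0.    99.3 ] F [0.3 0.1 0.1] w 0.0938 q [ 0.14  0.28  1.44  0.    1.41 -0.02]
```

View pics/w3.png

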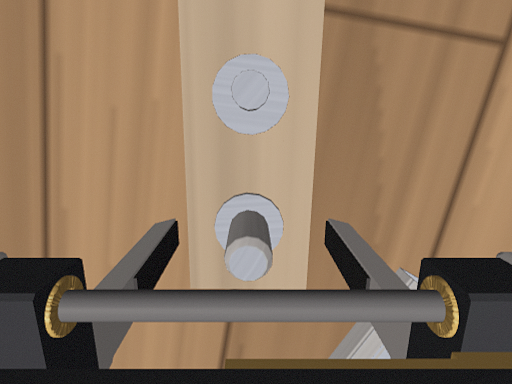

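>>> arm_command --plan '[0,0,0.25,0,0,0,0.4,0,0,0,0,0,0,0.6,0,0,0,0,0,0,0.8,0,0,0,0,0,0,1,0,0,0,0,0,0,1,0,0,0,0,0,0,1,0,0,0,0,0,0,1]'

```text
time: 4.7
tool_pos: [0.589, 0.1388, 0.061]
ee_rot: [3.142, -0.0, 1.733]
wrist_force: [0.2, -0.1, -0.2]
width: 0.0276
```

```bash
python3 - <<'E'
from h import *
o=robot.get_obs();pose(o)
E
```

```text
t 4.7 p [0.589  0.1388 0.061 ] rpy deg [180.    -0.    99.29] F [ 0.2 -0.1 -0.2] w 0.0276 q [ 0.14  0.28  1.45  0.    1.41 -0.02]
```

>>> arm_command --plan '[0,0,-0.5,0,0,0,1,0,0,-1.5,0,0,0,1,0,0,-3,0,0,0,1,0,0,-3,0,0,0,1,0,0,-1.5,0,0,0,1,0,0,0,0,0,0,1]'

```text
time: 5.45
tool_pos: [0.5897, 0.1389, 0.1576]
ee_rot: [3.139, 0.0, 1.733]
wrist_force: [1.0, -0.3, -4.6]
width: 0.0255
```

```bash
python3 - <<'E'
from h import *
o=robot.get_obs();pose(o)
go(o,[.5464,-.192,.16],18.4)
w=cams.snapshot("wrist");cv2.imwrite("pics/w4.png",w["pixels"][:,:,::-1])
E
```

```text
t 5.45 p [0.5897 0.1389 0.1576] rpy deg [179.82   0.    99.29] F [ 1.  -0.3 -4.6] w 0.0255 q [ 0.14  0.23  1.32  0.    1.59 -0.02]
tool shift cm [-31.95  -9.62  -0.27]
rotvec deg [ 0.15 -0.12 80.89]
```

View pics/w4.png

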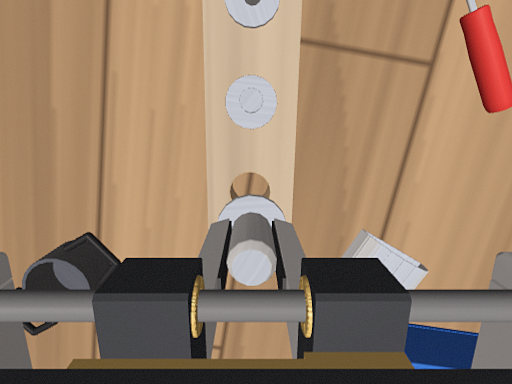

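>>> arm_command --plan '[-2.5,-1.3,0,0,0,0,1,-5,-2.5,0,0,0,0,1,-5.5,-2.7,0,0,0,0,1,-5.5,-2.7,0,0,0,0,1,-5.5,-2.7,0,0,0,0,1,-5,-2.5,0,0,0,0,1,-3,-1.5,0,0,0,0,1,-1,-0.5,0,0,0,0,1]'

```text
time: 6.5
tool_pos: [0.4787, -0.2147, 0.154]
ee_rot: [-3.139, -0.002, 1.73]
wrist_force: [-0.0, -0.1, -5.3]
width: 0.0251
```

>>> arm_command --plan '[0,0,0,0,0,10,1,0,0,0,0,0,10,1,0,0,0,0,0,10,1,0,0,0,0,0,10,1,0,0,0,0,0,10,1,0,0,0,0,0,10,1,0,0,0,0,0,10,1,0,0,0,0,0,10,1]'

```text
time: 7.5
tool_pos: [0.4802, -0.2119, 0.1545]
ee_rot: [-3.139, 0.001, 0.332]
wrist_force: [0.0, 0.2, -4.9]
width: 0.0253
```

>>> arm_command --plan '[0,0,0,0,0,0.8,1,0,0,0,0,0,0,1]'

```text
time: 7.75
tool_pos: [0.4803, -0.2127, 0.1553]
ee_rot: [-3.14, 0.001, 0.326]
wrist_force: [0.3, 0.4, -4.2]
width: 0.025
```

```bash
python3 - <<'E'
from h import *
o=robot.get_obs();pose(o)
w=cams.snapshot("wrist");cv2.imwrite("pics/w5.png",w["pixels"][:,:,::-1]);np.save("w5.npy",w["pixels"])
print(proj(w,[.5464,-.192,.066],o))
E
```

```text
t 7.75 p [ 0.4803 -0.2127  0.1553] rpy deg [-1.7993e+02  3.0000e-02  1.8670e+01] F [ 0.3  0.4 -4.2] w 0.025 q [-0.53  0.05  1.52  0.    1.57  0.72]
[252.76008131 118.72784827]
```

View pics/w5.png

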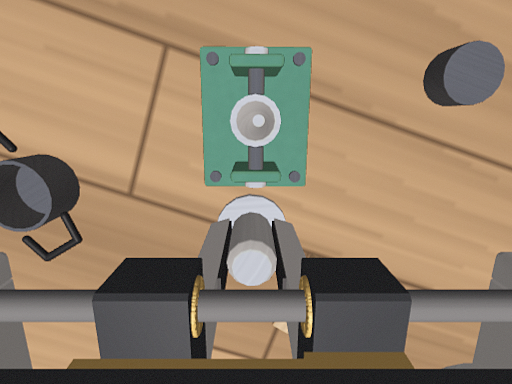

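```bash
cat > m.py <<'E'
from h import *
def meas(w,o,roi,zc=.066):
    im=w["pixels"];h=cv2.cvtColor(im,cv2.COLOR_RGB2HSV);x0,y0,x1,y1=roi
    g=cv2.inRange(h,(50,60,30),(90,255,255));z=np.zeros_like(g);z[y0:y1,x0:x1]=g[y0:y1,x0:x1]
    c=max(cv2.findContours(z,cv2.RETR_EXTERNAL,cv2.CHAIN_APPROX_NONE)[0],key=cv2.contourArea)
    return c
E
python3 - <<'E'
from m import *
o=robot.get_obs();w=cams.snapshot("wrist");pose(o)
im=w["pixels"];h=cv2.cvtColor(im,cv2.COLOR_RGB2HSV)
c=meas(w,o,(180,30,330,195))
hu=cv2.convexHull(c);q=cv2.approxPolyDP(hu,6,True)[:,0];print(q.tolist())
W=np.array([plane(w,p,.012,o) for p in q]);print(W.round(4).tolist(),W.mean(0));print([np.linalg.norm(W[i]-W[i-1]).round(4) for i in range(len(W))],[np.degrees(np.arctan2(*(W[i]-W[i-1])[1::-1])).round(2) for i in range(len(W))])
# mouth: light gray
m=cv2.inRange(h,(0,0,120),(180,45,255));z=np.zeros_like(m);z[85:155,225:288]=m[85:155,225:288]
k=max(cv2.findContours(z,cv2.RETR_EXTERNAL,cv2.CHAIN_APPROX_NONE)[0],key=cv2.contourArea)
el=cv2.fitEllipse(cv2.convexHull(k));print("mouth",el,plane(w,el[0],.066,o))
cv2.imwrite("pics/w6.png",cv2.resize(np.hstack([im[85:155,210:300,::-1],im[180:290,205:295,::-1][:70],im[220:290,205:295,::-1]]),None,fx=2.9,fy=5,interpolation=cv2.INTER_CUBIC))
cv2.imwrite("pics/w6.png",cv2.resize(im[185:290,190:310,::-1],None,fx=5,fy=5,interpolation=cv2.INTER_CUBIC))
# stake prediction in tool frame
T=w["tool_from_camera"];f,cx,cy=K(w)
def pt(p):
    v=np.linalg.inv(T)@np.r_[p,1];return np.array([cx-f*v[0]/v[2],cy+f*v[1]/v[2]]).round(1)
for x in(-.003,0,.003):print(x,"collar front",pt([x+.0235,0,.015]),"sideL/R",pt([x,-.0235,.015]),pt([x,.0235,.015]),"dome ctr",pt([x,0,-.039]))
E
```

```text
t 7.8 p [ 0.4804 -0.2128  0.1555] rpy deg [-1.7995e+02  2.0000e-02  1.8630e+01] F [ 0.1  0.7 -4.2] w 0.0253 q [-0.53  0.05  1.52  0.    1.57  0.72]
[[310, 48], [304, 183], [205, 184], [200, 48]]
[[0.6267, -0.2237, 0.012], [0.5002, -0.2664, 0.012], [0.465, -0.1656, 0.012], [0.5928, -0.1229, 0.012]] [ 0.54618458 -0.19465862  0.012     ]
[np.float64(0.1063), np.float64(0.1335), np.float64(0.1068), np.float64(0.1347)] [np.float64(-71.39), np.float64(-161.36), np.float64(109.23), np.float64(18.47)]
mouth ((254.82937622070312, 119.91873168945312), (50.82975387573242, 52.89070510864258), 7.561395168304443) [ 0.54610617 -0.19422218  0.066     ]
-0.003 collar front [250.6 197.3] sideL/R [215.2 231.5] [286.  231.5] dome ctr [250.3 272.6]
0 collar front [250.6 192.8] sideL/R [215.1 227.3] [286.1 227.2] dome ctr [250.3 267.1]
0.003 collar front [250.6 188.3] sideL/R [215. 223.] [286.2 223. ] dome ctr [250.3 261.4]
```

View pics/w6.png

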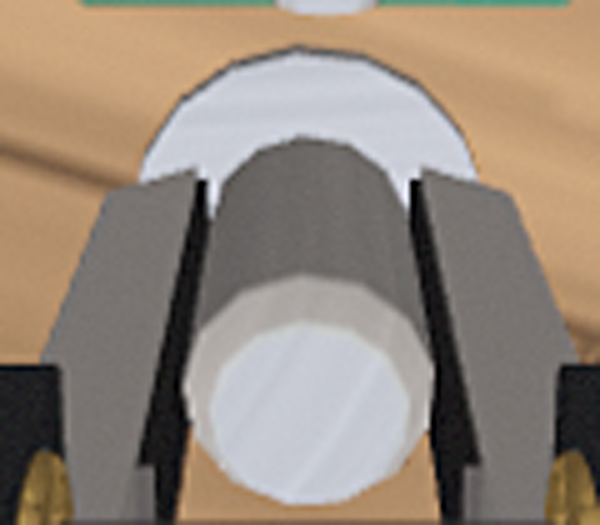

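>>> arm_command --plan '[1.5,0.1,0,0,0,0,1,2.5,0.1,0,0,0,0,1,2,0,0,0,0,0,1,0.85,0,0,0,0,0,1,0,0,0,0,0,0,1,0,0,0,0,0,0,1]'

```text
time: 8.6
tool_pos: [0.5456, -0.1937, 0.1558]
ee_rot: [-3.141, 0.001, 0.323]
wrist_force: [0.0, -0.1, -5.1]
width: 0.025
```

```bash
python3 - <<'E'
from h import *
for i in range(3):
    o=robot.get_obs();pose(o);go(o,[.546,-.193,.09],18.4)
    s=cams.snapshot("side");
cv2.imwrite("pics/s7.png",cv2.resize(s["pixels"][130:290,210:390,::-1],None,fx=4,fy=3.7,interpolation=cv2.INTER_CUBIC))
E
```

```text
t 8.6 p [ 0.5456 -0.1937  0.1558] rpy deg [-1.7999e+02  3.0000e-02  1.8480e+01] F [ 0.  -0.1 -5.1] w 0.025 q [-0.44  0.17  1.39 -0.    1.58  0.81]
tool shift cm [ 0.06 -0.05  6.58]
rotvec deg [-0.01  0.03  0.08]
t 8.65 p [ 0.5455 -0.1938  0.156 ] rpy deg [-1.7999e+02  2.0000e-02  1.8470e+01] F [ 0.1 -0.4 -4.1] w 0.0253 q [-0.44  0.17  1.39 -0.    1.58  0.81]
tool shift cm [ 0.07 -0.06  6.6 ]
rotvec deg [-0.01  0.02  0.07]
t 8.7 p [ 0.5455 -0.1938  0.1561] rpy deg [-1.800e+02  1.000e-02  1.846e+01] F [ 0.6 -0.1 -5.2] w 0.0251 q [-0.44  0.17  1.39 -0.    1.58  0.81]
tool shift cm [ 0.07 -0.06  6.61]
rotvec deg [-0.    0.01  0.06]
```

View pics/s7.png

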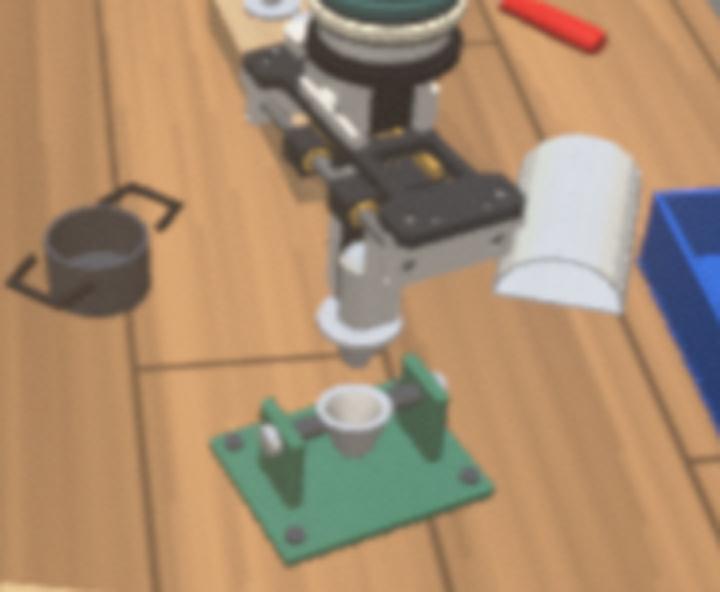

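```bash
python3 - <<'E'
from h import *
s=cams.snapshot("side")
print(proj(s,[.546,-.193,.066]),proj(s,[.5455,-.1938,.139]),plane(s,[298.5,240.3],.066),plane(s,[300,216.5],.141))
E
```

```text
[297.95153466 238.49204981] [299.51486896 216.32094736] [ 0.54632467 -0.19876469  0.066     ] [ 0.54601489 -0.1964947   0.141     ]
```

>>> arm_command --plan '[0.05,-0.05,1,0,0,0,1,0,0,1.5,0,0,0,1,0,0,1,0,0,0,1,0,0,0.5,0,0,0,1,0,0,0,0,0,0,1,0,0,0,0,0,0,1]'

```text
time: 9.55
tool_pos: [0.5467, -0.1931, 0.1165]
ee_rot: [3.141, -0.001, 0.323]
wrist_force: [-0.3, -0.6, -4.3]
width: 0.0253
```

>>> arm_command --plan '[0,0,0.2,0,0,0,1,0,0,0.2,0,0,0,1,0,0,0.2,0,0,0,1,0,0,0.2,0,0,0,1,0,0,0,0,0,0,1]'

```text
time: 10.18
tool_pos: [0.5462, -0.1928, 0.1076]
ee_rot: [-3.141, 0.0, 0.323]
wrist_force: [0.1, 0.2, -4.9]
width: 0.0254
```

>>> arm_command --plan '[0,0,0.15,0,0,0,1,0,0,0.15,0,0,0,1,0,0,0.15,0,0,0,1,0,0,0.15,0,0,0,1,0,0,0,0,0,0,1]'

```text
time: 10.8
tool_pos: [0.5462, -0.1929, 0.1017]
ee_rot: [-3.141, 0.0, 0.323]
wrist_force: [-0.4, -0.5, -5.7]
width: 0.0257
```

>>> arm_command --plan '[0,0,0.1,0,0,0,1,0,0,0.1,0,0,0,1,0,0,0.1,0,0,0,1,0,0,0.1,0,0,0,1,0,0,0,0,0,0,1]'

```text
time: 11.42
tool_pos: [0.5463, -0.1929, 0.0978]
ee_rot: [-3.141, 0.0, 0.323]
wrist_force: [-0.0, 0.7, -4.6]
width: 0.0256
```

>>> arm_command --plan '[0,0,0.1,0,0,0,1,0,0,0.1,0,0,0,1,0,0,0.1,0,0,0,1,0,0,0,0,0,0,1]'

```text
time: 11.92
tool_pos: [0.5463, -0.1929, 0.0948]
ee_rot: [-3.141, 0.0, 0.323]
wrist_force: [-0.6, -0.4, -5.6]
width: 0.0254
```

>>> arm_command --plan '[0,0,0.1,0,0,0,1,0,0,0.1,0,0,0,1,0,0,0,0,0,0,1]'

```text
time: 12.3
tool_pos: [0.5466, -0.1933, 0.0932]
ee_rot: [3.141, -0.0, 0.323]
wrist_force: [0.9, -0.3, -4.4]
width: 0.0255
```

>>> arm_command --plan '[0,0,0.1,0,0,0,1,0,0,0,0,0,0,1]'

```text
time: 12.55
tool_pos: [0.5467, -0.1935, 0.0923]
ee_rot: [3.14, -0.001, 0.323]
wrist_force: [0.8, -2.6, -2.6]
width: 0.0252
```

>>> arm_command --plan '[0,0,0.1,0,0,0,1,0,0,0,0,0,0,1]'

```text
time: 12.8
tool_pos: [0.5468, -0.1937, 0.0916]
ee_rot: [3.14, -0.001, 0.323]
wrist_force: [1.0, -4.3, -2.2]
width: 0.0248
```

>>> arm_command --plan '[0,0,0.1,0,0,0,1,0,0,0,0,0,0,1]'

```text
time: 13.05
tool_pos: [0.5469, -0.1939, 0.0908]
ee_rot: [3.139, -0.001, 0.322]
wrist_force: [1.5, -5.5, -0.5]
width: 0.0257
```

>>> arm_command --plan '[0.02,0.08,0,0,0,0,1,0,0,0,0,0,0,1]'

```text
time: 13.3
tool_pos: [0.547, -0.1939, 0.0904]
ee_rot: [3.141, -0.0, 0.323]
wrist_force: [1.6, -4.1, 0.4]
width: 0.0255
```

>>> arm_command --plan '[0,0,0.08,0,0,0,1,0,0,0,0,0,0,1]'

```text
time: 13.55
tool_pos: [0.5469, -0.1939, 0.0891]
ee_rot: [3.141, -0.0, 0.323]
wrist_force: [1.0, -5.0, -0.3]
width: 0.0256
```

>>> arm_command --plan '[0.02,0.05,0.08,0,0,0,1,0,0,0,0,0,0,1]'

```text
time: 13.8
tool_pos: [0.5469, -0.194, 0.0881]
ee_rot: [-3.141, 0.001, 0.323]
wrist_force: [0.5, -4.4, 0.3]
width: 0.0255
```

>>> arm_command --plan '[0,0,0.08,0,0,0,1,0,0,0,0,0,0,1]'

```text
time: 14.05
tool_pos: [0.547, -0.194, 0.0879]
ee_rot: [-3.141, 0.0, 0.323]
wrist_force: [-1.2, -3.7, 2.9]
width: 0.0253
```

>>> arm_command --plan '[-0.01,0.05,0.06,0,0,0,1,0,0,0,0,0,0,1]'

```text
time: 14.3
tool_pos: [0.547, -0.194, 0.0878]
ee_rot: [-3.141, -0.0, 0.323]
wrist_force: [-2.1, -2.9, 6.0]
width: 0.0253
```

>>> arm_command --plan '[0,0,0.06,0,0,0,1,0,0,0,0,0,0,1]'

```text
time: 14.55
tool_pos: [0.547, -0.194, 0.0877]
ee_rot: [-3.141, -0.0, 0.323]
wrist_force: [-3.3, -2.4, 7.1]
width: 0.0255
```

>>> arm_command --plan '[-0.06,0.01,0.1,0,0,0,1,0,0,0,0,0,0,1]'

```text
time: 14.8
tool_pos: [0.547, -0.1941, 0.0877]
ee_rot: [-3.141, -0.002, 0.323]
wrist_force: [-3.6, -2.2, 9.6]
width: 0.0254
```

>>> arm_command --plan '[0,0,0.1,0,0,0,1,0,0,0,0,0,0,1]'

```text
time: 15.05
tool_pos: [0.547, -0.194, 0.0876]
ee_rot: [-3.141, -0.002, 0.323]
wrist_force: [-4.5, 0.1, 13.6]
width: 0.0255
```

>>> arm_command --plan '[-0.07,0,0.05,0,0,0,1,0,0,0,0,0,0,1,0,0,0,0,0,0,1]'

```text
time: 15.42
tool_pos: [0.5469, -0.1941, 0.0876]
ee_rot: [3.142, -0.003, 0.323]
wrist_force: [-4.3, -0.3, 14.0]
width: 0.0254
```

>>> arm_command --plan '[-0.03,0,0,0,0,0,1,0,0,0,0,0,0,1,0,0,0,0,0,0,1,0,0,0,0,0,0,1]'

```text
time: 15.92
tool_pos: [0.5469, -0.1941, 0.0875]
ee_rot: [3.142, -0.004, 0.323]
wrist_force: [-4.0, -0.6, 13.7]
width: 0.0253
```

```bash
python3 - <<'E'
from h import *
for n in("side","wrist","top"):
    o=robot.get_obs();pose(o)
    s=cams.snapshot(n);cv2.imwrite(f"pics/{n}8.png",s["pixels"][:,:,::-1])
    if n=="side":cv2.imwrite("pics/s8c.png",cv2.resize(s["pixels"][150:280,240:360,::-1],None,fx=5,fy=4.5,interpolation=cv2.INTER_CUBIC))
E
```

```text
t 15.93 p [ 0.5469 -0.1941  0.0875] rpy deg [180.    -0.23  18.53] F [-4.  -0.6 13.7] w 0.0253 q [-0.44  0.21  1.49  0.    1.44  0.81]
t 15.97 p [ 0.5469 -0.1941  0.0876] rpy deg [180.    -0.23  18.53] F [-3.2  0.1 13.7] w 0.0253 q [-0.44  0.21  1.49  0.    1.44  0.81]
t 16.02 p [ 0.5469 -0.1941  0.0876] rpy deg [180.    -0.23  18.53] F [-3.7 -0.1 14. ] w 0.0252 q [-0.44  0.21  1.49  0.    1.44  0.81]
```

View pics/s8c.png

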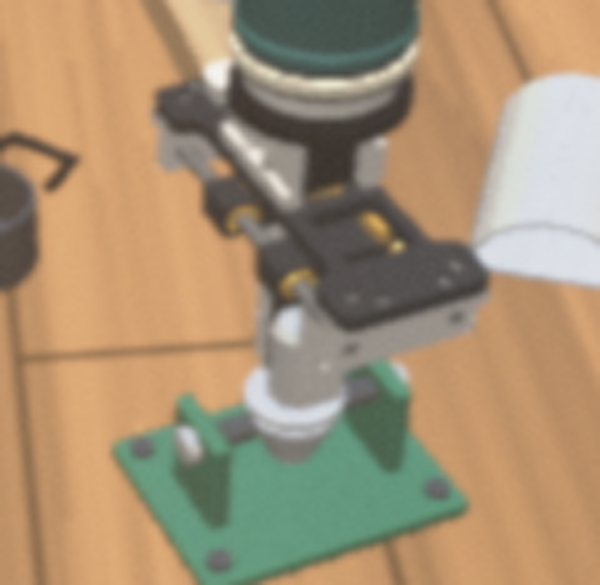

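View pics/wrist8.png

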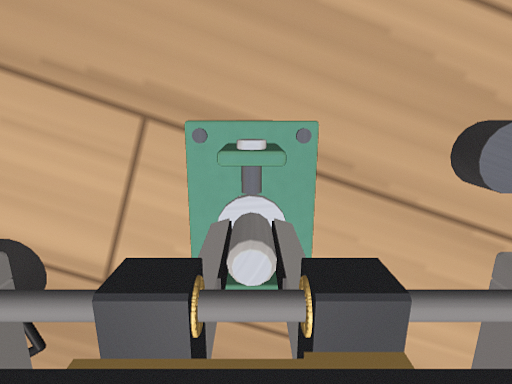

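>>> arm_command --plan '[-0.03,0,0.15,0,0,0,1,0,0,0,0,0,0,1,0,0,0,0,0,0,1]'

```text
time: 16.45
tool_pos: [0.5468, -0.1941, 0.0875]
ee_rot: [3.141, -0.005, 0.323]
wrist_force: [-4.6, 0.8, 18.3]
width: 0.0255
```

>>> arm_command --plan '[-0.02,0,0.05,0,0,0,1,0,0,0,0,0,0,1,0,0,0,0,0,0,1,0,0,0,0,0,0,1,0,0,0,0,0,0,1,0,0,0,0,0,0,1,0,0,0,0,0,0,1]'

```text
time: 17.32
tool_pos: [0.5469, -0.1942, 0.0875]
ee_rot: [3.141, -0.005, 0.324]
wrist_force: [-4.7, 1.2, 19.1]
width: 0.0257
```

>>> arm_command --plan '[0.02,0,-0.3,0,0,0,1,0,0,0,0,0,0,1,0,-0.1,0,-2,0,0,1,0,-0.1,0,-2,0,0,1,0,0,0,0,0,0,1]'

```text
time: 17.95
tool_pos: [0.546, -0.192, 0.0875]
ee_rot: [3.071, -0.004, 0.324]
wrist_force: [-1.4, -0.7, 11.1]
width: 0.0254
```

>>> arm_command --plan '[0,-0.1,0,-2,0,0,1,0,-0.1,0,-2,0,0,1,0,-0.1,0,-2,0,0,1,0,0,0,0,0,0,1]'

```text
time: 18.45
tool_pos: [0.545, -0.1891, 0.0871]
ee_rot: [2.966, -0.004, 0.324]
wrist_force: [-2.1, 0.0, 9.9]
width: 0.0255
```

>>> arm_command --plan '[0,-0.1,0.02,-1.5,0,0,1,0,0,0,0,0,0,1]'

```text
time: 18.7
tool_pos: [0.5448, -0.1884, 0.0869]
ee_rot: [2.94, -0.004, 0.324]
wrist_force: [-1.7, 0.5, 10.2]
width: 0.0253
```

>>> arm_command --plan '[0,-0.06,0,-1,0,0,1,0,0,0,0,0,0,1,0,0,0,0,0,0,1]'

```text
time: 19.08
tool_pos: [0.5446, -0.1879, 0.0868]
ee_rot: [2.923, -0.004, 0.323]
wrist_force: [-1.9, 0.8, 12.1]
width: 0.0255
```

```bash
python3 - <<'E'
from h import *
o=robot.get_obs();pose(o);print(o["wrist_torque"])
s=cams.snapshot("side");cv2.imwrite("pics/s9c.png",cv2.resize(s["pixels"][150:280,240:360,::-1],None,fx=5,fy=4.5,interpolation=cv2.INTER_CUBIC))
E
```

```text
t 19.07 p [ 0.5446 -0.1879  0.0868] rpy deg [167.49  -0.24  18.52] F [-1.9  0.8 12.1] w 0.0255 q [-0.33  0.12  1.61 -0.18  1.28  0.96]
[-0.18997052  0.47405845 -0.06045679]
```

View pics/s9c.png

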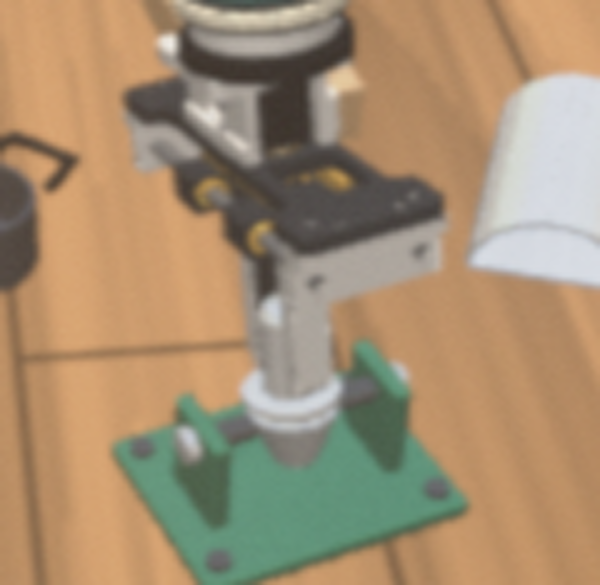

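>>> arm_command --plan '[0,0.1,0,2,0,0,1,0,0.1,0,2,0,0,1,0,0.1,0,2,0,0,1,0,0.1,0,2,0,0,1,0,0,0,0,0,0,1]'

```text
time: 19.75
tool_pos: [0.546, -0.1919, 0.0874]
ee_rot: [3.064, -0.004, 0.322]
wrist_force: [-1.8, 0.8, 11.2]
width: 0.0255
```

>>> arm_command --plan '[0,0.1,0,2,0,0,1,0,0.1,0,2,0,0,1,0,0,0,0,0,0,1]'

```text
time: 20.12
tool_pos: [0.5466, -0.1939, 0.0875]
ee_rot: [3.134, -0.004, 0.323]
wrist_force: [-2.9, -0.0, 10.4]
width: 0.0257
```

>>> arm_command --plan '[0,0.1,0,2,0,0,1,0,0.1,0,2,0,0,1,0,0.1,0,2,0,0,1,0,0,0,0,0,0,1]'

```text
time: 20.62
tool_pos: [0.5476, -0.1968, 0.0874]
ee_rot: [-3.044, -0.004, 0.323]
wrist_force: [-1.3, -1.2, 10.9]
width: 0.0251
```

>>> arm_command --plan '[0,0.1,0,2,0,0,1,0,0.1,0,2,0,0,1,0,0,0,0,0,0,1]'

```text
time: 21.0
tool_pos: [0.5482, -0.1988, 0.0871]
ee_rot: [-2.975, -0.004, 0.323]
wrist_force: [-1.7, -0.7, 10.1]
width: 0.025
```

>>> arm_command --plan '[0,0.1,0,2,0,0,1,0,0.04,0,0.8,0,0,1,0,0,0,0,0,0,1,0,0,0,0,0,0,1]'

```text
time: 21.5
tool_pos: [0.5487, -0.2001, 0.0868]
ee_rot: [-2.927, -0.004, 0.323]
wrist_force: [-0.6, -2.0, 10.1]
width: 0.0252
```

```bash
python3 - <<'E'
from h import *
o=robot.get_obs();pose(o);print(o["wrist_torque"])
s=cams.snapshot("side");cv2.imwrite("pics/s10c.png",cv2.resize(s["pixels"][150:280,240:360,::-1],None,fx=5,fy=4.5,interpolation=cv2.INTER_CUBIC))
E
```

```text
t 21.5 p [ 0.5487 -0.2001  0.0868] rpy deg [-167.7    -0.25   18.51] F [-0.6 -2.  10.1] w 0.0252 q [-0.53  0.32  1.36  0.14  1.62  0.71]
[-0.23251277  0.380506    0.04882264]
```

View pics/s10c.png

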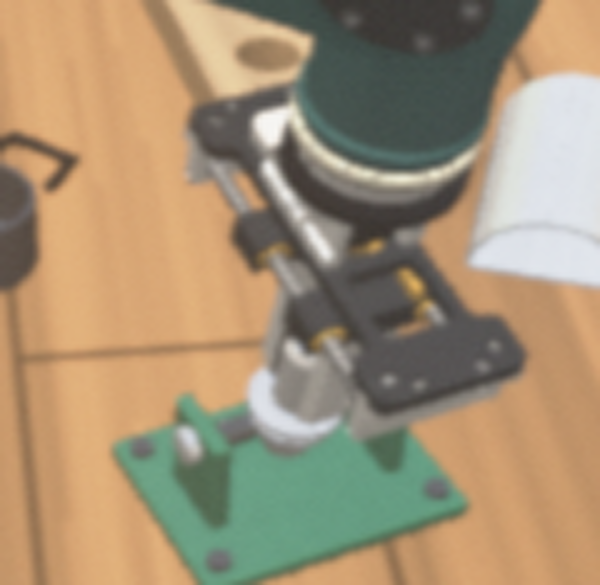

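>>> arm_command --plan '[0,-0.1,0,-2,0,0,1,0,-0.1,0,-2,0,0,1,0,-0.1,0,-2,0,0,1,0,-0.1,0,-2,0,0,1,0,-0.1,0,-2,0,0,1,0,-0.1,0,-2,0,0,1,0,-0.01,0,-0.2,0,0,1,0,0,0,0,0,0,1]'

```text
time: 22.55
tool_pos: [0.5467, -0.194, 0.0875]
ee_rot: [-3.14, -0.004, 0.323]
wrist_force: [-1.2, -0.5, 9.7]
width: 0.0252
```

```bash
python3 - <<'E'
from h import *
o=robot.get_obs();pose(o);print(o["wrist_torque"])
E
```

```text
t 22.55 p [ 0.5467 -0.194   0.0875] rpy deg [-179.92   -0.23   18.53] F [-1.2 -0.5  9.7] w 0.0252 q [-0.44  0.21  1.49  0.    1.44  0.81]
[-0.30116445  0.43252801 -0.03153638]
```

>>> arm_command --plan '[0.03,0,-0.1,0,0,0,1,0.03,0,-0.1,0,0,0,1,0.02,0,-0.08,0,0,0,1,0,0,0,0,0,0,1]'

```text
time: 23.05
tool_pos: [0.5466, -0.1941, 0.0876]
ee_rot: [-3.139, -0.001, 0.323]
wrist_force: [2.4, -0.8, 1.9]
width: 0.0253
```

>>> arm_command --plan '[-0.04,0,-0.04,0,0,0,1,0,0,0,0,0,0,1]'

```text
time: 23.3
tool_pos: [0.5463, -0.1942, 0.0877]
ee_rot: [-3.139, -0.002, 0.323]
wrist_force: [4.7, -0.2, 0.6]
width: 0.0253
```

>>> arm_command --plan '[0,0,0,0,0,0,0.7,0,0,0,0,0,0,0.6,0,0,0,0,0,0,0.5,0,0,0,0,0,0,0.4,0,0,0,0,0,0,0.3,0,0,0,0,0,0,0.3]'

```text
time: 24.05
tool_pos: [0.5457, -0.1949, 0.0883]
ee_rot: [-3.14, 0.0, 0.323]
wrist_force: [-0.2, -0.2, -0.5]
width: 0.0655
```

```bash
python3 - <<'E'
from h import *
o=robot.get_obs();pose(o)
w=cams.snapshot("wrist");cv2.imwrite("pics/w11.png",w["pixels"][:,:,::-1])
E
```

```text
t 24.05 p [ 0.5457 -0.1949  0.0883] rpy deg [-179.89    0.     18.49] F [-0.2 -0.2 -0.5] w 0.0655 q [-0.44  0.21  1.48  0.    1.45  0.81]
```

View pics/w11.png

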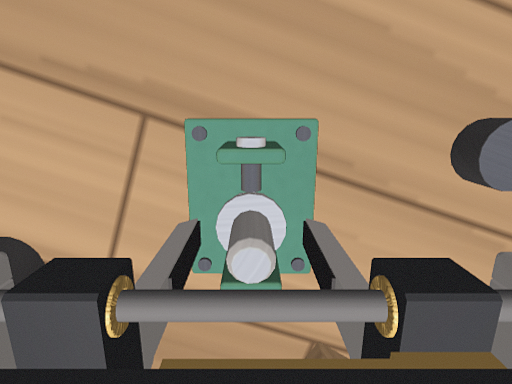

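>>> arm_command --plan '[0,0,-0.5,0,0,0,0.2,0,0,-1.5,0,0,0,0.1,0,0,-3,0,0,0,0.1,0,0,-4,0,0,0,0.1,0,0,-3,0,0,0,0.1,-4,0,0,0,0,0,0.1,-5,0,0,0,0,0,0.1,0,0,0,0,0,0,0.1]'

```text
time: 25.1
tool_pos: [0.4587, -0.2244, 0.21]
ee_rot: [3.141, -0.001, 0.32]
wrist_force: [0.7, -0.5, 0.1]
width: 0.0845
```

```bash
python3 - <<'E'
from h import *
o=robot.get_obs();pose(o)
w=cams.snapshot("wrist");s=cams.snapshot("side");t=cams.snapshot("top")
print("wrist: tip/dome expected", proj(w,[.5465,-.194,.075],o),proj(w,[.5465,-.194,.129],o))
print("side: collar/dome exp",proj(s,[.5465,-.194,.075]),proj(s,[.5465,-.194,.129]))
cv2.imwrite("pics/w12.png",w["pixels"][:,:,::-1])
cv2.imwrite("pics/s12.png",np.hstack([cv2.resize(s["pixels"][180:280,250:350,::-1],(400,400),interpolation=cv2.INTER_CUBIC),cv2.resize(t["pixels"][110:190,100:200,::-1],(400,400),interpolation=cv2.INTER_CUBIC)]))
E
```

```text
t 25.1 p [ 0.4587 -0.2244  0.21  ] rpy deg [ 1.7999e+02 -7.0000e-02  1.8320e+01] F [ 0.7 -0.5  0.1] w 0.0845 q [-0.57 -0.    1.47  0.    1.67  0.68]
wrist: tip/dome expected [249.48781926  93.64365708] [249.08485325  88.45811349]
side: collar/dome exp [298.43959857 236.14421001] [299.72640862 219.56161372]
```

View pics/s12.png

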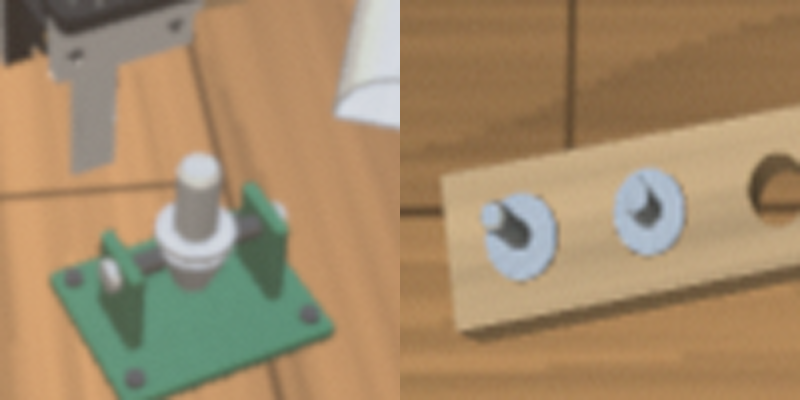

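View pics/w12.png

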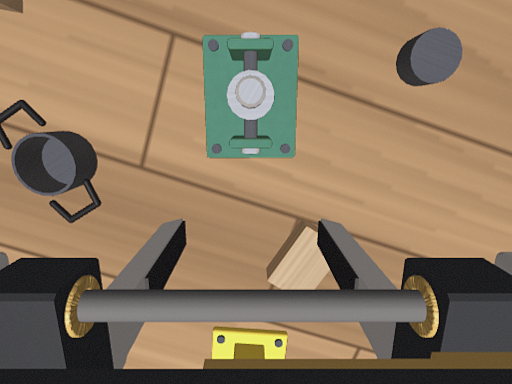

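```bash
python3 -c "
from bench import close_job
print(close_job())"
```

```text
the job is handed in; nothing more can be done
None
```

I took the thick-posted stake from the rack, seated it in the green cup, rocked it to both sides, brought it back upright and let go. I handed the job in at about 25 s. No verdict was reported.

- **Press:** I held it down for about 2 s in all. The wrist force rose from +14 to +19 N, which is a push of about 19–24 N once the stake's weight is counted. The tool height stayed at 0.0875 m throughout.
- **Rocking:** The tool tilted to 0.218 rad on the left and 0.215 rad on the right, with about 10 N of wrist force still pressing down. The two sides were symmetric and the stake did not slip in the grip. The cup's own angle was not measured, so these figures are the tool's tilt, just short of the 0.22 rad stops.
- **Last pictures:** The stake stands upright in the cup, with the collar just clear of the rim. It lies within about 2.5 pixels of where a home, upright stake should appear. The other two stakes are still in the rack, and the gripper is open and well clear.
- **Disagreements:** The first position estimate for the cup was about 1 mm off sideways, and I corrected it from the contact forces. About 4–5 N of sideways force remained during the press. Another 4.7 N was there just before release, and the tool shifted about 1 mm when the jaws opened.

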